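# Tighten the wing screw on the night lamp's battery cover and test the lamp

## Robot

A 7-joint arm with a two-finger parallel gripper is mounted at the origin on the work surface. World frame = base frame: x ahead of the robot, y to its left, z up, the work surface at z = 0. Lengths are in m, angles in rad, forces in N, time in s.
With the tool pointing down it reaches from about 0.4 to 0.875 m from the base axis. Payload 19.3 kg.
Tool frame: the origin (TCP) lies at the very end of the fingers, on their centre line; the grasp point (between the pads) lies bot.tcp_to_grasp behind it (bot.tcp_to_grasp is the distance from the TCP to the grasp point, in m); z points along the fingers, y is the direction in which the jaws open and shut (so a half turn about z gives the same grasp; the last joint's range is limited). The gripper opens to 85 mm and grips with 20 to 120 N. Pads are 22 mm wide; open, the fingers measure 114 mm over their backs; the gripper's body (76 mm by 85 mm) begins 54 mm behind the grasp point. The pads swing forward as they close: fully open they stand 13 mm farther back than shut.
Start: joints at [-1.378, 0.521, -0.036, 1.599, 0.021, 1.021, -0.113], TCP at [0.162, 0.604, 0.231] pointing down, gripper open.
Joint ranges: [-2.91, 2.91], [-0.3, 2.13], [-1.5, 1.42], [0.17, 2.43], [-1.26, 4.41], [0.16, 1.93], [-2.52, 2.52]. Speed limits (rad/s): [1.89, 1.89, 2.39, 2.39, 3.01, 3.01, 3.01].

## Interface

Orientations are given as [roll, pitch, yaw] about the fixed x, y, z axes, in that order (R = Rz(yaw) Ry(pitch) Rx(roll)).
In Python, from workcell import bot gives the robot as it stands.
- The arm moves only by the tool servo_tool, never from a script. Its argument "targets" is a list of rows, each a list of 2 entries, a list of its own where there are three numbers: the shift along the tool's x, y, z in units of 0.05 m (1.0 is 0.05 m), then the turn about the tool's z in units of 5 degrees (1.0 is 5 degrees). A call has 1 to 12 rows; each row shifts and turns the commanded pose from where the row before left it, along the tool's axes as they then stand; what a row does not reach is not made up. A row lasts 1/8 s, in which the tool goes at most 62.5 mm and 10.7 degrees, less where a joint would pass 70% of its speed; a pose out of reach is approached as far as the arm can. A call with a number of a shift or a turn outside -1 to 1 is refused whole. A call with a gripper value outside its range is refused whole. "gripper" is the opening, from -1 (shut) to 1 (fully open), so that 0 is half open, set as the call begins (left out, the last holds). The fingers move at their own pace and stop on an object; "newtons" is the grip in N (left out, the last holds). Time passes only in rows, so rows that do not move let the fingers close. It gives the time, the measured TCP pose, the force and the opening at its end, in the units of the state.
- bot.observe(): the state, without advancing time (a new reading comes with each control period).
- bot.grab_frame(name): name is "scene" or "top"; returns the picture (480x640x3 uint8, blue, green, red); there is no depth.
- bot.get_calibration(name): a dict with "fx", "fy", "cx", "cy" (pixels), "k1" (the pictures are not rectified: a ray, as slopes to the right and down, at radius r is drawn at 1 + k1 r^2 times it, then the intrinsics apply), "pose" (4x4, takes a point from camera to world coordinates). Camera axes: x right, y up, looking along -z (the intrinsics and any distortion apply to the point x, -y, -z); pixel columns grow to the right and rows downward; lengths in m; the calibration is good to about 2 mm. A picture is of the moment at which its call begins. get_calibration takes no time and is no camera call.
- bot.job_done(): hands the job in, once; it reports no verdict.
The state is a dict: "clock": time; "qpos": joint angles; "qd": joint speeds; "joint_efforts": joint torques, N m; "position": TCP position; "tool_rot": TCP orientation; "force": force on the tool from outside, world axes, zero at the start; "moment": the same for the moment, N m; "grip_width": finger opening in m.
Only numpy, scipy, OpenCV 4.12 (cv2) and the standard library are available. Lean on these libraries where they do the work, as an engineer would, in place of code of your own. Each camera call takes 0.05 s, during which the arm holds its last target.

## Task

The batteries of the night lamp have just been changed and the brass wing screw that holds down the battery cover is still loose. With closed fingertips, push its wings round clockwise (seen from above), stroke after stroke and without gripping it, until it comes up tight against its stop; then gently press the orange button on top of the lamp fully down with a fingertip and let it come back up. Do not lift, tip or shove the lamp, do not force the screw past its stop, do not press the button before the screw is tight, and leave the other things where they are.

Things in the scene. Friction and masses are not known exactly. Their poses are not given: they have to be found in the camera images.
- lamp: Loose night lamp, 1.6 kg, at any yaw; pushes of 8 to 12 N slide it. Dark steel foot 105 (x) x 180 (y) x 16 mm; origin = centre of its underside. Frosted white drum, axis at y = -40 mm, radius 46 mm, top 62 mm above the cabinet top. At the +y end a grey battery cover, 78 (x) x 68 (y) mm, top at 26 mm, held by the wing screw at x = 0, y = +45 mm.
- screw_axis (a point): Point on the vertical axis of the wing screw, 44 mm above the cabinet top (middle height of the wings). The drum's wall is 39 mm from this axis and the wings reach 28 mm, so a finger cannot circle between screw and drum: stroke on the open side, rise over the top and take the next wing.
- wing_tip (a point): Point on one of the two equal brass wings, 24 mm from the axis, 44 mm above the cabinet top; turns with the screw. The other wing is opposite. Wings: upright discs, 24 mm diameter, 5 mm thick, middle plane through the axis, 4 to 28 mm from it, 32 to 56 mm above the cabinet top; hub radius 9 mm up to 39 mm height, 4.5 mm up to 60 mm.
- wingscrew (a joint): Turn of the screw in rad, growing clockwise from above (tightening). Tight at a rigid stop at 9.42: both wings then lie along the lamp's y. Starts 0.75 to 1.2 turns before it. wing_tip lies at (90 deg - value), anticlockwise from the lamp's +x about the screw. Keeps its height, stays where left; friction about 1.5 N at the wing.
- button_top (a point): Centre of the top of the orange press button (radius 17 mm) in the middle of the drum, 71 mm above the cabinet top when not pressed.
- lamp_button (a joint): Travel of the button in m, 0 = up, 0.006 = fully down; a spring returns it, 2 N to start and 5 N when fully down.
- buddha: Bystander: white ceramic seated figurine on a dark wooden base, 76 mm wide, 125 mm high; origin at the centre of its underside, as for the others.
- holder: Bystander: bamboo holder, 64 mm diameter, 115 mm high, with chopsticks up to 205 mm.
- tin: Bystander: round steel tin with closed lid, 87 mm diameter, 58 mm high.
- mug: Bystander: blue mug, 76 mm diameter, 88 mm high, handle to its +y.
- dish: Bystander: small terracotta dish, 64 mm diameter, 22 mm high, with the marble in it.
- marble_center (a point): Centre of a green glass marble, 18 mm diameter, lying loose in the dish.
- cells: Bystander: blue tray 74 x 50 x 17 mm with two old battery cells.

How it is judged:
On the way, in this order (a step that is already met when the one before it is completed fails the run):
1. the wing screw is turned clockwise until tight (within 0.3 rad of its stop) (value of joint wingscrew above 9.12 rad), for 0.2 s.
2. the lamp's button is pressed down (over 4.5 of 6 mm) (value of joint lamp_button above 0.0045 m), for 0.1 s.
At the end, for the whole second after the job is handed in: The wing screw is within 0.3 rad of its tight stop, the button is up again (under 1.5 mm), the lamp stands flat, at rest and within 30 mm of where it was, every bystander is within 20 mm of where it was and the marble is in its dish (value of joint wingscrew above 9.12 rad and value of joint lamp_button below 0.0015 m and distance of lamp from where it was at the start of the episode below 0.03 m and height (world z) of lamp below 0.005 m and angle between lamp's own z axis and vertical below 0.05 rad and linear speed of lamp below 0.01 m/s and distance between marble_center and dish below 0.045 m and distance of each of buddha, holder, tin, mug, dish, cells from where it was at the start of the episode below 0.02 m); the robot touches nothing.
It fails at once if a bystander is pushed over 20 mm, lifted or tipped, or the marble leaves its dish (distance of any of buddha, holder, tin, mug, dish, cells from where it was at the start of the episode above 0.02 m or angle between any of buddha, holder, tin, mug, dish, cells's own z axis and vertical above 0.35 rad or distance between marble_center and dish above 0.045 m).
It fails at once if the lamp is lifted or tipped (height (world z) of lamp above 0.01 m or angle between lamp's own z axis and vertical above 0.12 rad).
It fails at once if the lamp is shoved more than 30 mm (distance of lamp from where it was at the start of the episode above 0.03 m).
It fails at once if the wing screw is gripped or forced (over 30 N between fingers and screw) (contact force between the fingers and wingscrew above 30 N).
It fails at once if the lamp's button is pressed before the wing screw is tight (value of joint lamp_button above 0.003 m and value of joint wingscrew below 9.12 rad).
It also fails if it takes over 61 s, if anything falls off the work surface, if the arm or the gripper's body presses on something with over 40 N, if the wrist force passes 120 N, or if a joint passes its speed limit or range.

## Working session

There is one attempt and no reset: what is moved stays moved. The work goes in short steps, Python scripts to look and compute and a tool call to move; the robot and the scene stay as the last step left them, time stands still between calls to the robot, and variables do not carry over. Pictures are saved under pics/ and viewed, and the job is handed in when it is done.

Besides the shell and the picture viewer there is one more tool, called after "Emit:" as name(argument=value, ...), one argument or row to a line, values as JSON. servo_tool: Moves the arm, as the interface text tells. Its arguments: {"type":"object","properties":{"targets":{"type":"array","items":{"type":"array"}},"gripper":{"type":"number"},"newtons":{"type":"number"}},"required":["targets"]}

```bash
mkdir -p pics
python3 - <<'E'
from workcell import bot
import cv2
for n in("scene","top"):
    cv2.imwrite(f"pics/{n}0.png",bot.grab_frame(n))
    c=bot.get_calibration(n);print(n,{k:(v if k!='pose' else [[round(float(a),4) for a in r] for r in v]) for k,v in c.items()})
print(bot.observe(),bot.tcp_to_grasp)
E
```

```text
scene {'fx': 550.5904218892964, 'fy': 550.5904218892964, 'cx': 318.40856576408936, 'cy': 240.5873031055412, 'k1': -0.08676683302971115, 'pose': [[-0.0005, -0.639, 0.7692, 1.5648], [0.9998, -0.0148, -0.0117, 0.0036], [0.0189, 0.7691, 0.6389, 0.9107], [0.0, 0.0, 0.0, 1.0]]}
top {'fx': 462.27121286869186, 'fy': 462.27121286869186, 'cx': 316.82282501230543, 'cy': 239.38861618457813, 'k1': -0.08948843377421746, 'pose': [[-0.0264, 0.9969, -0.0745, 0.4574], [-0.9993, -0.0284, -0.0261, -0.0108], [-0.0282, 0.0737, 0.9969, 1.1078], [0.0, 0.0, 0.0, 1.0]]}
{'clock': 0.1, 'qpos': array([-1.37820943,  0.5219706 , -0.03634543,  1.59991399,  0.02118425,
        1.02112617, -0.11278739]), 'qd': array([-0.00052408, -0.00255406, -0.00067004, -0.00189731,  0.00092879,
        0.0002344 ,  0.00033124]), 'joint_efforts': array([ 2.78962441e-03, -9.28489280e+01,  1.98312499e+00, -3.70529580e+01,
        1.80404854e-02,  5.18459128e-03, -5.33487230e-05]), 'position': array([0.16229924, 0.60325393, 0.23078625]), 'tool_rot': array([-3.14055991e+00,  5.00515109e-05,  2.87881412e+00]), 'force': array([-0.39844011, -0.20510343, -0.23522352]), 'moment': array([ 0.05912606, -0.04339314,  0.02758815]), 'grip_width': 0.08566654980643698} 0.0187
```

View pics/scene0.png

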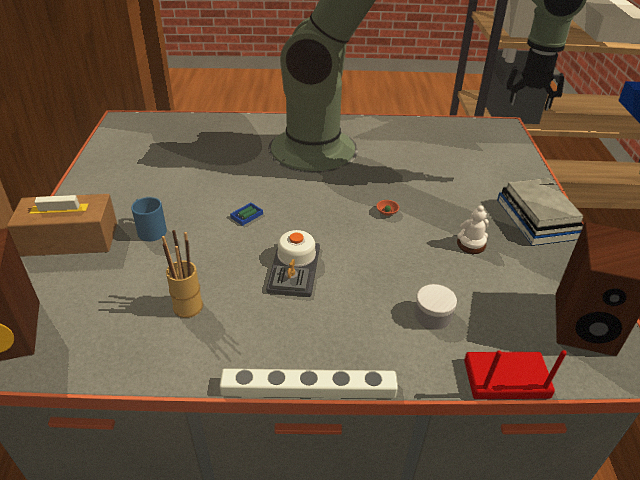

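View pics/top0.png

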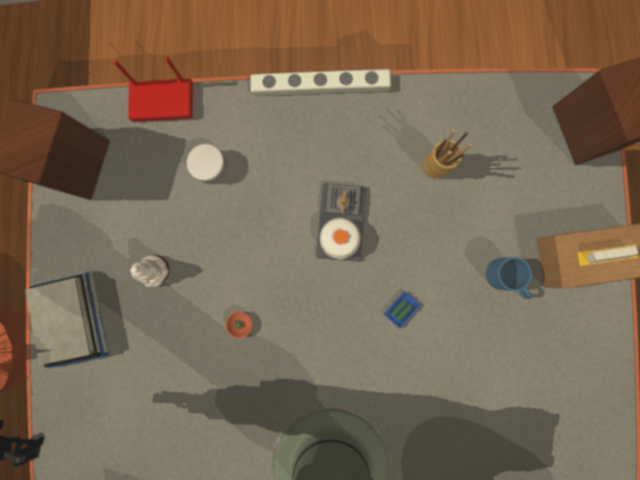

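The scene shows the lamp in the middle: drum and orange button at about (297,240) in "scene" and (341,238) in "top". The screw is at about (291,268) and (343,202). Next I zoom in and measure.

```bash
cat > h.py <<'E'
import numpy as np, cv2
from workcell import bot
def K(c): return np.array([[c['fx'],0,c['cx']],[0,c['fy'],c['cy']],[0,0,1]]),np.array([c['k1'],0,0,0,0.])
def plane(name,uv,z):
    c=bot.get_calibration(name);k,d=K(c);P=np.array(c['pose'])
    n=cv2.undistortPoints(np.array(uv,float).reshape(-1,1,2),k,d).reshape(-1,2)
    r=np.c_[n[:,0],-n[:,1],-np.ones(len(n))]@P[:3,:3].T
    o=P[:3,3]; return o+r*((z-o[2])/r[:,2])[:,None]
def proj(name,pts):
    c=bot.get_calibration(name);k,d=K(c);P=np.array(c['pose'])
    q=(np.atleast_2d(pts)-P[:3,3])@P[:3,:3]; q=q*[1,-1,-1]
    return cv2.projectPoints(q,np.zeros(3),np.zeros(3),k,d)[0].reshape(-1,2)
E
python3 - <<'E'
from h import *
s=cv2.imread('pics/scene0.png');t=cv2.imread('pics/top0.png')
cv2.imwrite('pics/z1.png',np.hstack([cv2.resize(s[225:305,255:335],(400,400),interpolation=cv2.INTER_CUBIC)[:],cv2.resize(t[175:270,295:390],(400,400),interpolation=cv2.INTER_CUBIC)]))
for n,im,box,z in(("scene",s,(225,305,255,335),.071),("top",t,(175,270,295,390),.071)):
    y0,y1,x0,x1=box
    hsv=cv2.cvtColor(im,cv2.COLOR_BGR2HSV)[y0:y1,x0:x1]
    m=((hsv[...,0]<14)&(hsv[...,1]>170)&(hsv[...,2]>150)).astype(np.uint8)
    k,l,st,ce=cv2.connectedComponentsWithStats(m);i=1+st[1:,4].argmax()
    print(n,'button',st[i],ce[i]+[x0,y0],plane(n,ce[i]+[x0,y0],.071))
    w=((hsv[...,2]>150)&(hsv[...,1]<70)).astype(np.uint8)
    k,l,st,ce=cv2.connectedComponentsWithStats(w);i=1+st[1:,4].argmax()
    print('drum',st[i],ce[i]+[x0,y0],plane(n,ce[i]+[x0,y0],.062))
    b=((hsv[...,0]>10)&(hsv[...,0]<28)&(hsv[...,1]>100)&(hsv[...,2]>70)).astype(np.uint8)
    k,l,st,ce=cv2.connectedComponentsWithStats(b)
    for i in range(1,k):
        if st[i,4]>4: print('brass',st[i],ce[i]+[x0,y0],plane(n,ce[i]+[x0,y0],.045))
E
```

```text
scene button [35  8 13  9 96] [296.30208333 236.8125    ] [[ 0.54083087 -0.03424928  0.071     ]]
drum [ 24   5  40  36 728] [299.69368132 246.43269231] [[ 0.56577255 -0.02545591  0.062     ]]
brass [34  7 15  9 80] [296.3    236.4625] [[ 0.50775372 -0.03546798  0.045     ]]
brass [ 32  34   8  19 103] [291.04854369 268.51456311] [[ 0.62524163 -0.04396207  0.045     ]]
top button [ 39  56  13  12 121] [340.14876033 236.38842975] [[ 0.54009024 -0.03625138  0.071     ]]
drum [  25   43   39   41 1026] [338.73879142 238.02923977] [[ 0.53716916 -0.03316618  0.062     ]]
brass [44 15  8 23 86] [342.79069767 201.12790698] [[ 0.62397953 -0.04551389  0.045     ]]
brass [ 38  54  15  15 153] [340.07843137 236.49019608] [[ 0.54193354 -0.0367206   0.045     ]]
```

View pics/z1.png

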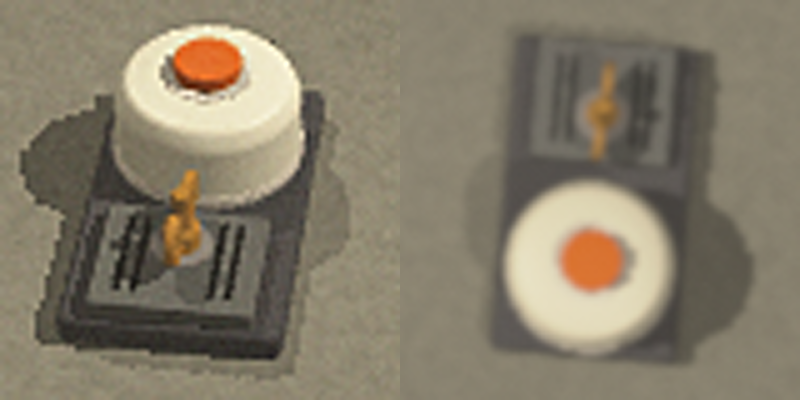

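Run:
```python
from h import *
t=cv2.imread('pics/top0.png');s=cv2.imread('pics/scene0.png')
h=cv2.cvtColor(t,cv2.COLOR_BGR2HSV)
m=(h[...,0]>9)&(h[...,0]<30)&(h[...,1]>80)&(h[...,2]>60); m[:185]=0;m[222:]=0;m[:,325:360]&=True;m[:,:325]=0;m[:,360:]=0
v,u=np.nonzero(m);p=plane('top',np.c_[u,v],.046)[:,:2];c=p.mean(0);q=p-c
w,V=np.linalg.eigh(q.T@q);a=V[:,1]*np.sign(V[0,1]);print(len(u),c,'wing',np.degrees(np.arctan2(a[1],a[0])),np.ptp(q@a),np.sqrt(w/len(u)))
# foot edges for lamp yaw: screw-button
print('ab',np.degrees(np.arctan2(-.0095,.0841)))
for n,P in(('top',[.6246,-.0448,.045]),('scene',[.6246,-.0448,.045])): print(n,proj(n,P))
# projected tips for wing at several headings, in the scene view
for d in(-30,-15,0,15,30):
    A=np.radians(d);e=np.array([np.cos(A),np.sin(A),0])
    S=np.array([.6246,-.0448,.044]);print(d,proj('scene',[S+.028*e,S-.028*e]).round(1).tolist(),proj('top',[S+.028*e,S-.028*e]).round(1).tolist())
for n,im,(y0,y1,x0,x1) in(('scene',s,(250,300,270,310)),('top',t,(185,225,322,362))):
    cv2.imwrite(f'pics/zz_{n}.png',cv2.resize(im[y0:y1,x0:x1],None,fx=12,fy=12,interpolation=cv2.INTER_NEAREST))
for n,uv in dict(holder=(437,172),tin=(205,162),mug=(508,273),dish=(239,325),cells=(403,309),buddha=(150,270)).items(): print(n,plane('top',uv,.03)[0].round(3))
```

```text
103 [ 0.62328136 -0.04523204] wing -10.459584736897673 0.05266023120797914 [0.00374968 0.013376  ]
ab -6.44485510981384
top [[342.47440416 200.87229229]]
scene [[290.69770214 268.32167536]]
-30 [[284.2, 275.7], [297.1, 261.7]] [[348.2, 190.4], [336.7, 211.5]]
-15 [[287.1, 276.6], [294.2, 260.9]] [[345.2, 189.3], [339.7, 212.6]]
0 [[290.2, 277.0], [291.2, 260.6]] [[342.1, 189.0], [342.8, 212.9]]
15 [[293.4, 276.7], [288.1, 260.8]] [[339.0, 189.5], [346.0, 212.4]]
30 [[296.4, 275.9], [285.2, 261.6]] [[336.1, 190.8], [348.8, 211.1]]
holder [ 0.69  -0.271  0.03 ]
tin [0.732 0.281 0.03 ]
mug [ 0.446 -0.427  0.03 ]
dish [0.343 0.204 0.03 ]
cells [ 0.371 -0.178  0.03 ]
buddha [0.476 0.417 0.03 ]
```

Emit:
servo_tool(
  targets=[
    [[0,0,0],0],
  ],
  gripper=-1,
  newtons=40,
)

```text
clock: 0.22
position: [0.1623, 0.6034, 0.231]
tool_rot: [-3.141, 0.0, 2.879]
force: [0.3, 0.1, -0.3]
grip_width: 0.0698
```

Emit:
servo_tool(
  targets=[
    [[-0.3,0,0],0.3],
    [[-0.6,-0.01,0],0.6],
    [[-0.893,-0.032,0],0.82],
    [[-0.893,-0.032,0],0.82],
    [[-0.893,-0.032,0],0.82],
    [[-0.893,-0.032,0],0.82],
    [[-0.893,-0.032,0],0.82],
    [[-0.893,-0.032,0],0.82],
    [[-0.893,-0.032,0],0.82],
    [[-0.893,-0.032,0],0.82],
    [[-0.893,-0.032,0],0.82],
    [[-0.893,-0.032,0],0.82],
  ],
  gripper=-1,
)

```text
clock: 1.72
position: [0.5424, 0.3055, 0.2314]
tool_rot: [3.141, 0.001, 2.078]
force: [0.7, 0.3, 0.3]
grip_width: 0.0002
```

```bash
python3 -c "
from workcell import bot
print(bot.observe())"
```

```text
{'clock': 1.725, 'qpos': array([-0.75972148,  0.52743088,  0.22456032,  1.6167679 , -0.13168799,
        1.01196365,  0.01250896]), 'qd': array([ 0.44995718,  0.01237991,  0.18230327,  0.01205473, -0.10889888,
       -0.00204173,  0.09723435]), 'joint_efforts': array([ -5.94031781, -91.43599749,   6.39312431, -36.05998993,
         0.38185336,   0.11936862,  -0.3210417 ]), 'position': array([0.54240043, 0.30553361, 0.23144976]), 'tool_rot': array([3.14121605e+00, 7.28804711e-04, 2.07808484e+00]), 'force': array([0.71519275, 0.28926184, 0.25230267]), 'moment': array([-0.00091068, -0.01461098, -0.00423645]), 'grip_width': 0.00019896900708177417}
```

Emit:
servo_tool(
  targets=[
    [[-0.893,-0.032,0],0.82],
    [[-0.893,-0.032,0],0.82],
    [[-0.893,-0.032,0],0.82],
    [[-0.893,-0.032,0],0.82],
    [[-0.893,-0.032,0],0.82],
    [[-0.893,-0.032,0],0.82],
    [[-0.6,-0.02,0],0.8],
    [[-0.3,0,0],0.7],
    [[0,0,0],0.5],
    [[0,0,0],0],
  ],
)

```text
clock: 2.98
position: [0.6204, 0.0116, 0.2312]
tool_rot: [-3.141, -0.001, 1.482]
force: [0.8, 1.1, 0.0]
grip_width: -0.0001
```

```bash
python3 -c "
from h import *
print(bot.observe()['qpos'])
s=bot.grab_frame('scene');t=bot.grab_frame('top')
cv2.imwrite('pics/a.png',np.hstack([cv2.resize(s[150:310,210:370],(400,400)),cv2.resize(t[140:300,260:420],(400,400))]))"
```

```text
[-0.38273631  0.54644408  0.40385403  1.62873849 -0.24327834  1.01656614
  0.00859156]
```

View pics/a.png

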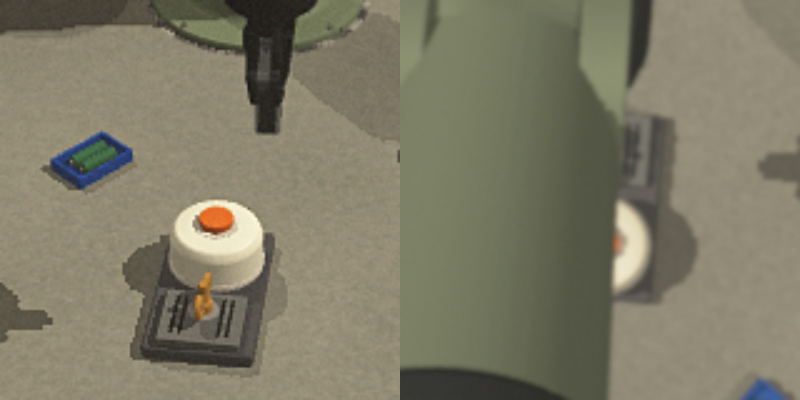

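The picture shows the closed fingertips, narrow in tool x, standing over the robot side of the lamp. The lamp and screw are unchanged. I now move behind the outward wing and descend.

Emit:
servo_tool(
  targets=[
    [[0,0,0.3],1.0],
    [[-0.2,0.24,0.5],0],
    [[-0.24,0.28,0.6],0],
    [[-0.23,0.24,0.6],0],
    [[0,0,0.6],0],
    [[0,0,0.5],0],
    [[0,0,0.4],0],
    [[0,0,0.2],0],
    [[0,0,0.08],0],
    [[0,0,0],0],
  ],
)

```text
clock: 4.32
position: [0.6522, -0.0298, 0.0427]
tool_rot: [3.141, -0.0, 1.394]
force: [1.0, 0.1, 0.2]
grip_width: 0.0004
```

```bash
python3 -c "
from h import *
print(bot.observe()['qpos'])
s=bot.grab_frame('scene')
cv2.imwrite('pics/b.png',cv2.resize(s[200:310,235:345],(660,600),interpolation=cv2.INTER_CUBIC))"
```

```text
[-0.24966069  0.8273333   0.32228809  1.6562333  -0.36267167  0.71695043
  0.07395397]
```

View pics/b.png

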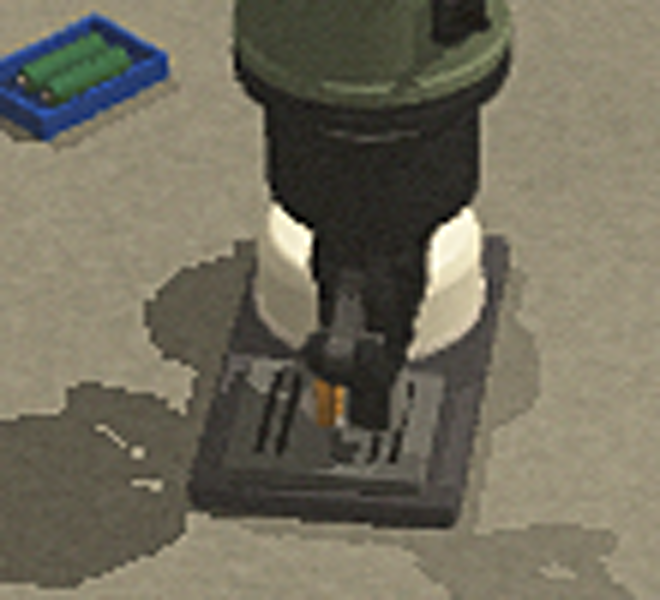

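The finger stands on the right of the outward wing (about px (370,390)) with a gap of about 5 mm, clear of the drum. Stroke 1:

Emit:
servo_tool(
  targets=[
    [[-0.06,0,0],0],
    [[-0.06,0,0],0],
    [[-0.043,0.022,0],1],
    [[-0.043,0.022,0],1],
    [[-0.043,0.022,0],1],
    [[-0.043,0.022,0],1],
    [[-0.043,0.022,0],1],
    [[-0.043,0.022,0],1],
  ],
)

```text
clock: 5.38
position: [0.6522, -0.0502, 0.0426]
tool_rot: [3.141, -0.001, 0.867]
force: [0.7, 1.1, 0.7]
grip_width: 0.0001
```

```bash
python3 -c "
from h import *
o=bot.observe();print(o['qpos'],o['force'])
s=bot.grab_frame('scene')
cv2.imwrite('pics/c.png',cv2.resize(s[200:310,235:345],(660,600),interpolation=cv2.INTER_CUBIC))"
```

```text
[-0.29783193  0.85806909  0.45472796  1.65720615 -0.51160673  0.74662292
 -0.30156013] [0.65973912 1.1431614  0.65842533]
```

View pics/c.png

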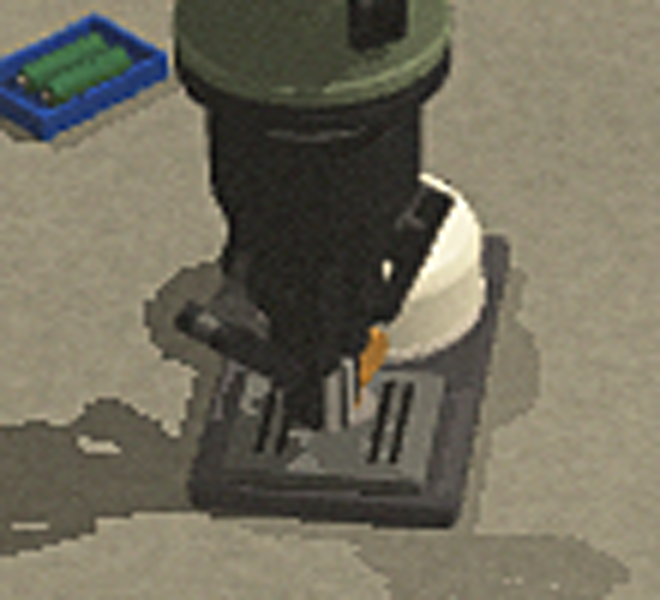

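The wing follows the finger: the opposite wing now shows behind on the right, near the drum, at about (372,352). The lamp is unmoved, so I continue the stroke.

Emit:
servo_tool(
  targets=[
    [[-0.043,0.022,0],1],
    [[-0.043,0.022,0],1],
    [[-0.043,0.022,0],1],
    [[-0.043,0.022,0],1],
    [[-0.043,0.022,0],1],
    [[-0.043,0.022,0],1],
    [[-0.043,0.022,0],1],
    [[-0.043,0.022,0],1],
    [[-0.043,0.022,0],1],
    [[-0.043,0.022,0],1],
    [[-0.043,0.022,0],1],
    [[-0.043,0.022,0],1],
  ],
)

```text
clock: 6.92
position: [0.6342, -0.0714, 0.0426]
tool_rot: [3.141, -0.001, -0.179]
force: [1.2, -1.7, 0.4]
grip_width: 0.0
```

```bash
python3 -c "
from h import *
o=bot.observe();print(o['qpos'],o['force'])
s=bot.grab_frame('scene')
cv2.imwrite('pics/d.png',cv2.resize(s[200:310,235:345],(660,600),interpolation=cv2.INTER_CUBIC))"
```

```text
[-0.41354194  0.92372368  0.70540708  1.71148535 -0.79111596  0.81414489
 -1.08242365] [ 1.22829095 -1.71641687  0.37794859]
```

View pics/d.png

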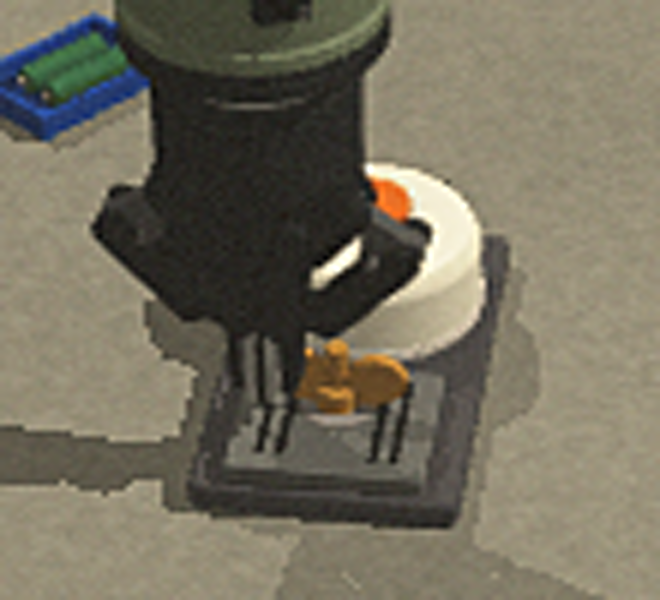

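Stroke 1 is done. The wings now lie across the lamp (right wing at about (380,380), left one under the finger), and forces stay below 2 N. Next I back off, rise and unwind the wrist by 180° above the screw.

Emit:
servo_tool(
  targets=[
    [[0.06,0,0],0],
    [[0.06,0,0.0],0],
    [[0,0,-0.4],0],
    [[0,0,-0.4],-0.5],
    [[0.04,-0.036,0],-1],
    [[0.04,-0.036,0],-1],
    [[0.04,-0.036,0],-1],
    [[0.04,-0.036,0],-1],
    [[0.04,-0.036,0],-1],
    [[0.04,-0.036,0],-1],
    [[0.04,-0.036,0],-1],
    [[0.04,-0.036,0],-1],
  ],
)

```text
clock: 8.48
position: [0.6533, -0.0557, 0.0841]
tool_rot: [3.14, -0.001, 0.569]
force: [-0.0, -0.8, 0.2]
grip_width: -0.0003
```

Emit:
servo_tool(
  targets=[
    [[0.04,-0.036,0],-1],
    [[0.04,-0.036,0],-1],
    [[0.04,-0.036,0],-1],
    [[0.04,-0.036,0],-1],
    [[0.04,-0.036,0],-1],
    [[0.04,-0.036,0],-1],
    [[0.04,-0.036,0],-1],
    [[0.04,-0.036,0],-1],
    [[0.04,-0.036,0],-1],
    [[0.04,-0.036,0],-1],
    [[0.04,-0.036,0],-1],
    [[0.04,-0.036,0],-1],
  ],
)

```text
clock: 9.98
position: [0.647, -0.0258, 0.0841]
tool_rot: [3.14, 0.001, 1.617]
force: [0.6, -0.6, -0.3]
grip_width: -0.0003
```

Emit:
servo_tool(
  targets=[
    [[0.04,-0.036,0],-1],
    [[0.04,-0.036,0],-1],
    [[0.04,-0.036,0],-1],
    [[0.04,-0.036,0],-1],
    [[0.04,-0.036,0],-1],
    [[0.04,-0.036,0],-1],
    [[0.04,-0.036,0],-1],
    [[0.04,-0.036,0],-1],
    [[0.04,-0.036,0],-1],
    [[0.04,-0.036,0],-1],
    [[0.04,-0.036,0],-1],
    [[0.04,-0.036,0],-1],
  ],
)

```text
clock: 11.48
position: [0.6177, -0.0165, 0.084]
tool_rot: [-3.141, 0.002, 2.664]
force: [0.3, -0.0, 0.3]
grip_width: -0.0003
```

Emit:
servo_tool(
  targets=[
    [[0.04,-0.036,0],-1],
    [[0.04,-0.036,0],-1],
    [[0.04,-0.036,0],-1],
    [[0.04,-0.036,0],-0.5],
    [[0,0,0],0],
  ],
)

```text
clock: 12.1
position: [0.6075, -0.0202, 0.0831]
tool_rot: [-3.141, 0.001, 2.964]
force: [0.4, -0.0, -0.0]
grip_width: -0.0004
```

```bash
python3 -c "
from h import *
o=bot.observe();print(o['qpos'],o['force'])
s=bot.grab_frame('scene')
cv2.imwrite('pics/e.png',cv2.resize(s[200:310,235:345],(660,600),interpolation=cv2.INTER_CUBIC))"
```

```text
[-0.02196674  0.67939307 -0.06232818  1.75742848  0.06146487  0.7057451
  1.27592626] [ 0.44965629 -0.02477962 -0.02748856]
```

View pics/e.png

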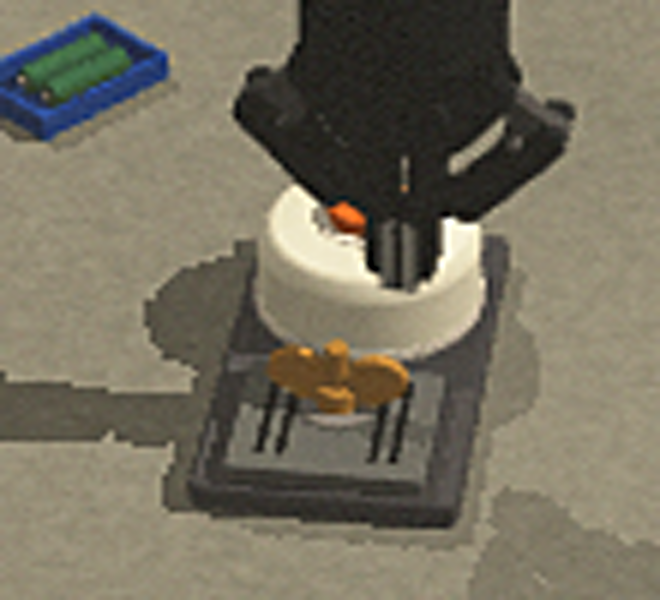

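The wings lie nearly crosswise (left about (290,372), right about (382,378) in the crop). The finger hangs above and behind the right wing, next to the drum.

Run:
```python
from h import *
S=np.array([.6246,-.0448,.044])
for d in(65,70,75,80,85,90):
    A=np.radians(d);e=np.array([np.cos(A),np.sin(A),0]);print(d,((proj('scene',[S-.016*e,S+.016*e])-[235,200])*[6,600/110]).round(0).tolist())
p=plane('scene',[[235+290/6,200+372/5.4545],[235+382/6,200+378/5.4545]],.044);print(p,np.degrees(np.arctan2(*(p[1]-p[0])[1::-1])))
```

```text
65 [[298.0, 363.0], [371.0, 386.0]]
70 [[296.0, 365.0], [373.0, 384.0]]
75 [[295.0, 367.0], [374.0, 382.0]]
80 [[294.0, 369.0], [375.0, 379.0]]
85 [[293.0, 372.0], [375.0, 377.0]]
90 [[293.0, 374.0], [376.0, 375.0]]
[[ 0.62347098 -0.0619494   0.044     ]
 [ 0.62646081 -0.02627979  0.044     ]] 85.20865636196781
```

Emit:
servo_tool(
  targets=[
    [[0,0.06,0.25],0],
    [[0,0,0.36],0],
    [[0,0,0.2],0],
    [[0,0,0],0],
    [[-0.06,0,0],0],
    [[-0.05,0,0],0],
    [[-0.045,0,0],0],
    [[-0.043,0.022,0],1],
    [[-0.043,0.022,0],1],
    [[-0.043,0.022,0],1],
    [[-0.043,0.022,0],1],
  ],
)

```text
clock: 13.52
position: [0.625, -0.0165, 0.042]
tool_rot: [-3.142, -0.0, 2.612]
force: [-1.7, -0.1, -0.2]
grip_width: 0.0002
```

```bash
python3 -c "
from h import *
o=bot.observe();print(o['qpos'],o['force'])
s=bot.grab_frame('scene')
cv2.imwrite('pics/f.png',cv2.resize(s[200:310,235:345],(660,600),interpolation=cv2.INTER_CUBIC))"
```

```text
[-0.09036198  0.76373448  0.03309238  1.72449505 -0.03769622  0.65407754
  1.00501746] [-1.70406733 -0.0784265  -0.15005501]
```

View pics/f.png

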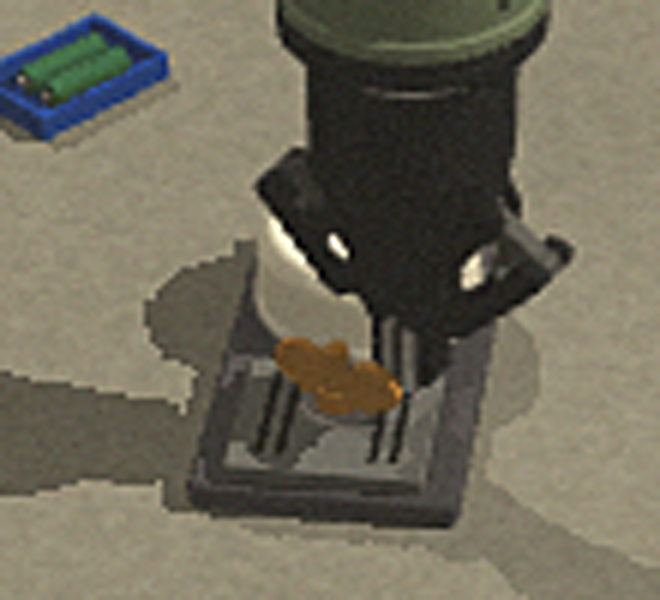

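The right wing is being pushed forward (tip near (400,395)), and the finger behind it clears the drum. I continue.

Emit:
servo_tool(
  targets=[
    [[-0.043,0.022,0],1],
    [[-0.043,0.022,0],1],
    [[-0.043,0.022,0],1],
    [[-0.043,0.022,0],1],
    [[-0.043,0.022,0],1],
    [[-0.043,0.022,0],1],
    [[-0.043,0.022,0],1],
    [[-0.043,0.022,0],1],
    [[-0.043,0.022,0],1],
    [[-0.043,0.022,0],1],
    [[-0.043,0.022,0],1],
    [[-0.043,0.022,0],1],
  ],
)

```text
clock: 15.08
position: [0.6492, -0.0303, 0.042]
tool_rot: [3.141, -0.0, 1.567]
force: [0.6, 1.1, 0.6]
grip_width: -0.0001
```

```bash
python3 -c "
from h import *
o=bot.observe();print(o['qpos'],o['force'])
y=o['tool_rot'][2];x=np.array([np.cos(y),np.sin(y)]);r=o['position'][:2]-[.6248,-.0445];print('d',r@x,'r',r@[x[1],-x[0]])"
```

```text
[-0.24005481  0.8220459   0.3068238   1.664547   -0.34759069  0.70851069
  0.23693862] [0.59813118 1.14715775 0.64113138]
d 0.014294021549132183 r 0.024356475480319346
```

Emit:
servo_tool(
  targets=[
    [[-0.043,0.022,0],1],
    [[-0.043,0.022,0],1],
    [[-0.043,0.022,0],1],
    [[-0.043,0.022,0],1],
    [[-0.043,0.022,0],1],
    [[-0.043,0.022,0],1],
    [[-0.043,0.022,0],1],
    [[-0.043,0.022,0],1],
    [[-0.043,0.022,0],1],
    [[-0.043,0.022,0],1],
    [[-0.043,0.022,0],1],
    [[-0.043,0.022,0],1],
  ],
)

```text
clock: 16.58
position: [0.649, -0.0583, 0.042]
tool_rot: [3.141, -0.001, 0.52]
force: [1.8, -0.2, -0.1]
grip_width: 0.0002
```

Emit:
servo_tool(
  targets=[
    [[-0.043,0.022,0],1],
    [[-0.043,0.022,0],1],
    [[-0.043,0.022,0],1],
    [[-0.043,0.022,0],1],
    [[-0.043,0.022,0],1],
    [[-0.043,0.022,0],1],
    [[-0.043,0.022,0],1],
    [[-0.043,0.022,0],1],
    [[0,0,0],0],
  ],
)

```text
clock: 17.7
position: [0.634, -0.0703, 0.0418]
tool_rot: [3.141, 0.0, -0.176]
force: [-0.2, 0.3, -0.0]
grip_width: -0.0002
```

```bash
python3 -c "
from h import *
o=bot.observe();print(o['qpos'],o['force'])
y=o['tool_rot'][2];x=np.array([np.cos(y),np.sin(y)]);r=o['position'][:2]-[.6248,-.0445];print('d',r@x,'r',r@[x[1],-x[0]])
s=bot.grab_frame('scene')
cv2.imwrite('pics/g.png',cv2.resize(s[200:310,235:345],(660,600),interpolation=cv2.INTER_CUBIC))"
```

```text
[-0.42929361  0.93647983  0.73217305  1.71259855 -0.82024212  0.82734839
 -1.05854353] [-0.23670715  0.34241507 -0.04118915]
d 0.013526395029919123 r 0.023796901688070794
```

View pics/g.png

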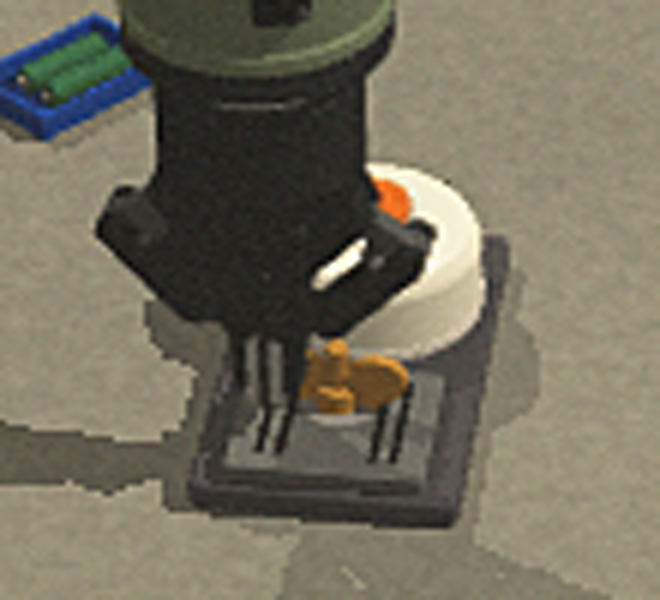

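The second stroke is done, with the wings crosswise again. I repeat the return.

Emit:
servo_tool(
  targets=[
    [[0.06,0,0],0],
    [[0.06,0,0.0],0],
    [[0,0,-0.4],0],
    [[0,0,-0.4],-0.5],
    [[0.04,-0.036,0],-1],
    [[0.04,-0.036,0],-1],
    [[0.04,-0.036,0],-1],
    [[0.04,-0.036,0],-1],
    [[0.04,-0.036,0],-1],
    [[0.04,-0.036,0],-1],
    [[0.04,-0.036,0],-1],
    [[0.04,-0.036,0],-1],
  ],
)

```text
clock: 19.25
position: [0.6533, -0.055, 0.0836]
tool_rot: [3.14, -0.001, 0.569]
force: [0.5, 1.1, -0.3]
grip_width: -0.0002
```

Emit:
servo_tool(
  targets=[
    [[0.04,-0.036,0],-1],
    [[0.04,-0.036,0],-1],
    [[0.04,-0.036,0],-1],
    [[0.04,-0.036,0],-1],
    [[0.04,-0.036,0],-1],
    [[0.04,-0.036,0],-1],
    [[0.04,-0.036,0],-1],
    [[0.04,-0.036,0],-1],
    [[0.04,-0.036,0],-1],
    [[0.04,-0.036,0],-1],
    [[0.04,-0.036,0],-1],
    [[0.04,-0.036,0],-1],
  ],
)

```text
clock: 20.75
position: [0.6469, -0.025, 0.0835]
tool_rot: [3.14, 0.001, 1.616]
force: [-0.5, -0.3, 0.6]
grip_width: 0.0003
```

Emit:
servo_tool(
  targets=[
    [[0.04,-0.036,0],-1],
    [[0.04,-0.036,0],-1],
    [[0.04,-0.036,0],-1],
    [[0.04,-0.036,0],-1],
    [[0.04,-0.036,0],-1],
    [[0.04,-0.036,0],-1],
    [[0.04,-0.036,0],-1],
    [[0.04,-0.036,0],-1],
    [[0.04,-0.036,0],-1],
    [[0.04,-0.036,0],-1],
    [[0.04,-0.036,0],-1],
    [[0.04,-0.036,0],-1],
  ],
)

```text
clock: 22.25
position: [0.6177, -0.0157, 0.0834]
tool_rot: [-3.141, 0.002, 2.663]
force: [1.1, -0.1, -0.5]
grip_width: 0.0001
```

Emit:
servo_tool(
  targets=[
    [[0.04,-0.036,0],-1],
    [[0.04,-0.036,0],-1],
    [[0.04,-0.036,0],-1],
    [[0.04,-0.036,0],-0.5],
    [[0,0,0],0],
  ],
)

```text
clock: 22.88
position: [0.6074, -0.0195, 0.0826]
tool_rot: [-3.141, 0.001, 2.964]
force: [0.1, -0.3, 0.1]
grip_width: -0.0001
```

```bash
python3 -c "
from h import *
o=bot.observe();print(o['qpos'],o['force'])
y=o['tool_rot'][2];x=np.array([np.cos(y),np.sin(y)]);r=o['position'][:2]-[.6248,-.0445];print('d',r@x,'r',r@[x[1],-x[0]])
s=bot.grab_frame('scene')
cv2.imwrite('pics/e2.png',cv2.resize(s[200:310,235:345],(660,600),interpolation=cv2.INTER_CUBIC))"
```

```text
[-0.04480475  0.68007382 -0.03057459  1.75913442  0.03086963  0.70204308
  1.30091936] [ 0.11171709 -0.34610241  0.11401387]
d 0.021504099048304647 r 0.021499430791877827
```

View pics/e2.png

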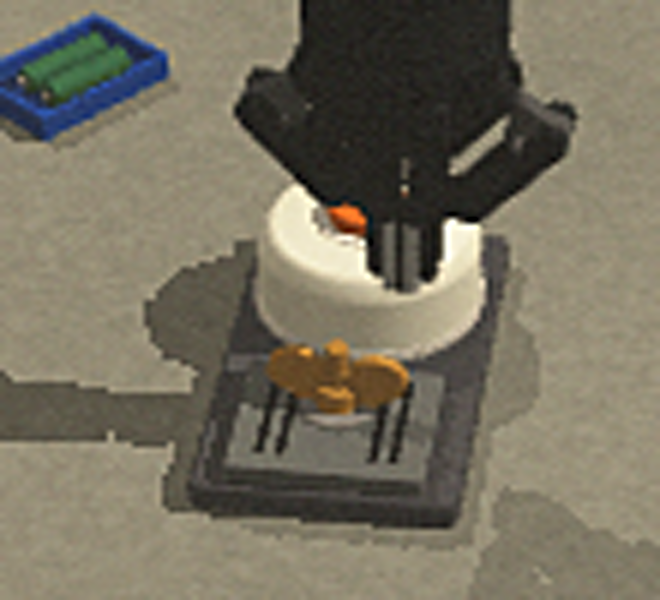

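The lamp has not moved and the wings are crosswise again. Final stroke, carefully near the end:

Emit:
servo_tool(
  targets=[
    [[0,0.05,0.25],0],
    [[0,0,0.36],0],
    [[0,0,0.2],0],
    [[0,0,0],0],
    [[-0.06,0,0],0],
    [[-0.05,0,0],0],
    [[-0.045,0,0],0],
    [[-0.043,0.022,0],1],
    [[-0.043,0.022,0],1],
    [[-0.043,0.022,0],1],
    [[-0.043,0.022,0],1],
  ],
)

```text
clock: 24.3
position: [0.6249, -0.0163, 0.0415]
tool_rot: [3.142, -0.0, 2.612]
force: [-1.0, 0.7, 1.2]
grip_width: -0.0001
```

Emit:
servo_tool(
  targets=[
    [[-0.043,0.022,0],1],
    [[-0.043,0.022,0],1],
    [[-0.043,0.022,0],1],
    [[-0.043,0.022,0],1],
    [[-0.043,0.022,0],1],
    [[-0.043,0.022,0],1],
    [[-0.043,0.022,0],1],
    [[-0.043,0.022,0],1],
    [[-0.043,0.022,0],1],
    [[-0.043,0.022,0],1],
    [[0,0,0],0],
  ],
)

```text
clock: 25.68
position: [0.6462, -0.0262, 0.0414]
tool_rot: [3.141, 0.0, 1.743]
force: [0.6, 0.2, -1.2]
grip_width: -0.0003
```

```bash
python3 -c "
from h import *
o=bot.observe();print(o['qpos'],o['force'])
y=o['tool_rot'][2];print(np.degrees(y)-90);x=np.array([np.cos(y),np.sin(y)]);r=o['position'][:2]-[.6248,-.0445];print('d',r@x,'r',r@[x[1],-x[0]])
s=bot.grab_frame('scene')
cv2.imwrite('pics/k.png',cv2.resize(s[200:310,235:345],(660,600),interpolation=cv2.INTER_CUBIC))"
```

```text
[-0.23779865  0.8164897   0.29103491  1.6730812  -0.33043406  0.70034977
  0.39339501] [ 0.6000965   0.24160838 -1.24696086]
9.881735485358632
d 0.014390716755154865 r 0.024260441525195537
```

View pics/k.png

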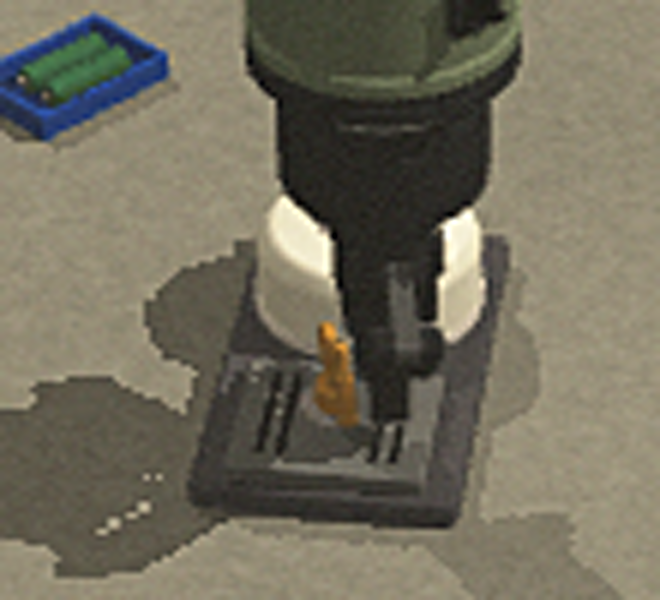

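The wing points out at about +12°, with tip (348,420) and the finger just behind it. I finish in small steps.

Emit:
servo_tool(
  targets=[
    [[-0.017,0.009,0],0.4],
    [[-0.017,0.009,0],0.4],
    [[-0.017,0.009,0],0.4],
    [[-0.017,0.009,0],0.4],
    [[-0.017,0.009,0],0.4],
    [[-0.017,0.009,0],0.4],
  ],
)

```text
clock: 26.48
position: [0.6491, -0.0313, 0.0413]
tool_rot: [-3.142, 0.0, 1.531]
force: [0.9, 2.4, 0.6]
grip_width: 0.0
```

Emit:
servo_tool(
  targets=[
    [[-0.017,0.009,0],0.4],
    [[0,0,0],0],
  ],
)

```text
clock: 26.72
position: [0.6494, -0.0322, 0.0413]
tool_rot: [-3.141, 0.0, 1.497]
force: [-0.0, 0.4, -0.5]
grip_width: -0.0
```

Emit:
servo_tool(
  targets=[
    [[-0.017,0.009,0],0.4],
    [[0,0,0],0],
  ],
)

```text
clock: 26.98
position: [0.6498, -0.0331, 0.0413]
tool_rot: [-3.141, 0.0, 1.462]
force: [1.2, 0.8, -0.5]
grip_width: -0.0
```

Emit:
servo_tool(
  targets=[
    [[-0.017,0.009,0],0.4],
    [[0,0,0],0],
  ],
)

```text
clock: 27.22
position: [0.6502, -0.034, 0.0413]
tool_rot: [3.142, 0.0, 1.427]
force: [1.0, 0.4, 0.6]
grip_width: -0.0001
```

Emit:
servo_tool(
  targets=[
    [[-0.012,0.006,0],0.3],
    [[0,0,0],0],
  ],
)

```text
clock: 27.48
position: [0.6505, -0.0346, 0.0413]
tool_rot: [3.142, 0.0, 1.402]
force: [0.6, 1.5, -0.1]
grip_width: 0.0002
```

```bash
python3 -c "
from h import *
o=bot.observe();print(o['force'])
y=o['tool_rot'][2];print(np.degrees(y)-90);x=np.array([np.cos(y),np.sin(y)]);r=o['position'][:2]-[.6248,-.0445];print('d',r@x,'r',r@[x[1],-x[0]])
s=bot.grab_frame('scene')
cv2.imwrite('pics/l.png',cv2.resize(s[200:310,235:345],(660,600),interpolation=cv2.INTER_CUBIC))"
```

```text
[ 0.64928613  1.54750875 -0.10816506]
-9.695365828799083
d 0.014092764189902067 r 0.023631650239384485
```

View pics/l.png

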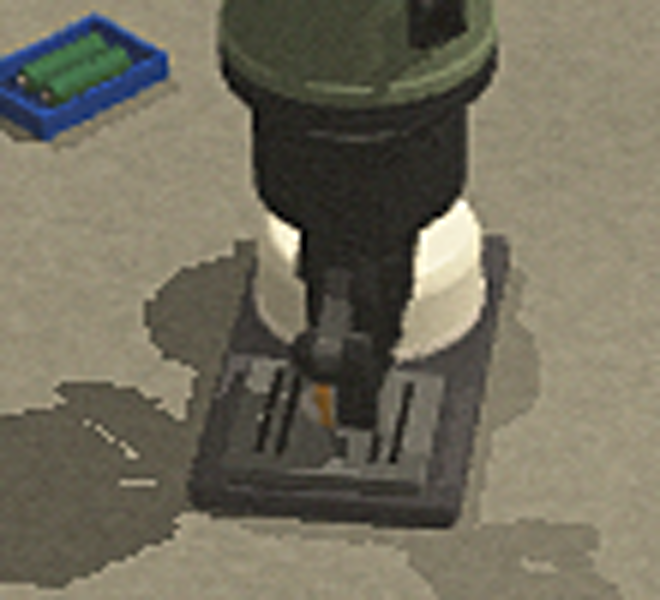

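The wing is now close to the lamp's long axis (tip about (328,415)). I keep nudging until the force rises.

Emit:
servo_tool(
  targets=[
    [[-0.012,0.006,0],0.3],
    [[0,0,0],0],
  ],
)

```text
clock: 27.78
position: [0.6507, -0.0348, 0.0413]
tool_rot: [-3.142, -0.0, 1.376]
force: [1.0, 3.5, 0.7]
grip_width: -0.0002
```

Emit:
servo_tool(
  targets=[
    [[-0.012,0.006,0],0.3],
    [[0,0,0],0],
  ],
)

```text
clock: 28.02
position: [0.651, -0.035, 0.0413]
tool_rot: [-3.142, -0.001, 1.35]
force: [1.6, 5.9, -0.2]
grip_width: -0.0003
```

The force has risen to about 6 N with the finger no longer advancing, so this is the stop. I back off, rise and check.

Emit:
servo_tool(
  targets=[
    [[0.08,0,0],0],
    [[0.08,0,0],0],
    [[0,0,-0.4],0],
    [[0,0,-0.6],0],
    [[0,0,-0.6],0],
    [[-0.15,-0.5,0],0],
    [[-0.25,-0.8,0],0],
    [[-0.18,-0.6,0],0],
    [[-0.07,-0.25,0],0],
    [[0,0,0],0],
  ],
)

```text
clock: 29.28
position: [0.541, -0.0362, 0.1222]
tool_rot: [3.141, -0.001, 1.35]
force: [-0.3, 0.1, 0.1]
grip_width: -0.0002
```

```bash
python3 -c "
from h import *
o=bot.observe();print(o['force'])
s=bot.grab_frame('scene')
cv2.imwrite('pics/m_raw.png',s)
cv2.imwrite('pics/m.png',cv2.resize(s[200:310,235:345],(660,600),interpolation=cv2.INTER_CUBIC))"
```

```text
[-0.30419479  0.07408806  0.06839821]
```

View pics/m.png

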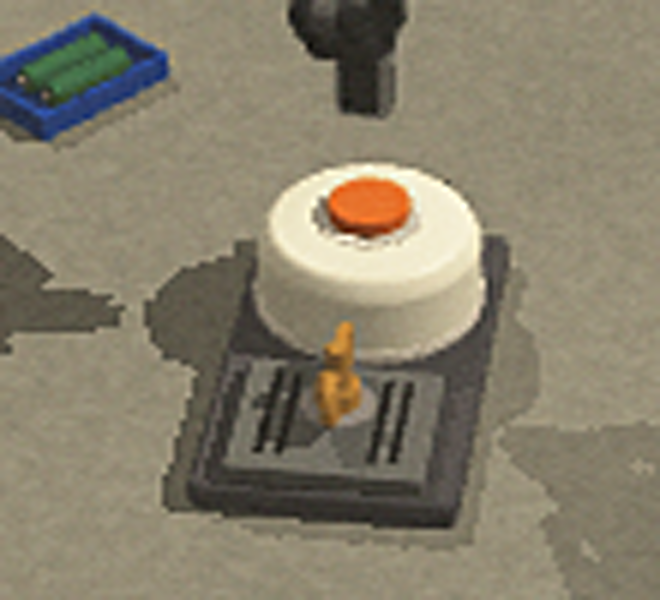

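The wing lies along the lamp's y axis (near tip (328,420), far tip (345,325)) and the lamp is in its original place. The finger is above the button and the job is ready for the press.

Emit:
servo_tool(
  targets=[
    [[0,0,0.3],0],
    [[0,0,0.4],0],
    [[0,0,0.2],0],
    [[0,0,0.1],0],
    [[0,0,0.04],0],
    [[0,0,0.03],0],
    [[0,0,0.03],0],
    [[0,0,0.02],0],
    [[0,0,0],0],
  ],
)

```text
clock: 30.45
position: [0.5406, -0.0362, 0.0654]
tool_rot: [3.141, 0.0, 1.35]
force: [-2.1, -2.0, 3.3]
grip_width: 0.0002
```

Emit:
servo_tool(
  targets=[
    [[0,0,0.012],0],
    [[0,0,0],0],
    [[0,0,0],0],
  ],
)

```text
clock: 30.82
position: [0.5407, -0.0363, 0.065]
tool_rot: [3.141, -0.0, 1.35]
force: [-4.0, -2.1, 11.1]
grip_width: 0.0001
```

The button has bottomed at 11 N. I release and retreat straight up.

Emit:
servo_tool(
  targets=[
    [[0,0,-0.05],0],
    [[0,0,-0.1],0],
    [[0,0,-0.4],0],
    [[0,0,-0.7],0],
    [[0,0,-0.7],0],
    [[0,-0.5,-0.4],0],
    [[0,-0.6,-0.2],0],
    [[0,-0.2,0],0],
    [[0,0,0],0],
  ],
)

```text
clock: 31.95
position: [0.4773, -0.0215, 0.1923]
tool_rot: [3.141, -0.001, 1.351]
force: [0.7, -0.5, -1.3]
grip_width: 0.0002
```

```bash
python3 -c "
from h import *
o=bot.observe();print(o['force'],o['position'])
s=bot.grab_frame('scene');a=cv2.imread('pics/scene0.png')
cv2.imwrite('pics/n_raw.png',s)
for im in(a,s):
    h=cv2.cvtColor(im,cv2.COLOR_BGR2HSV)[255:285,275:310]
    m=(h[...,0]>10)&(h[...,0]<28)&(h[...,1]>100)&(h[...,2]>70)
    v,u=np.nonzero(m);p=plane('scene',np.c_[u+275,v+255],.046)[:,:2];q=p-p.mean(0);w,V=np.linalg.eigh(q.T@q);e=V[:,1]*np.sign(V[0,1]);print(len(u),p.mean(0),np.degrees(np.arctan2(e[1],e[0])))
    H=cv2.cvtColor(im,cv2.COLOR_BGR2HSV)[228:250,280:315];mm=(H[...,0]<14)&(H[...,1]>170)&(H[...,2]>150);v,u=np.nonzero(mm);print('button',u.mean()+280,v.mean()+228,len(u))
cv2.imwrite('pics/n.png',np.hstack([cv2.resize(x[210:310,245:345],(400,400),interpolation=cv2.INTER_CUBIC) for x in(a,s)]))
d=cv2.absdiff(a,s).max(2);print([(k,int((d[y-20:y+20,x-20:x+20]>60).sum())) for k,(x,y) in dict(buddha=(474,230),holder=(183,280),tin=(436,303),mug=(149,218),dish=(387,208),cells=(247,213)).items()])"
```

```text
[ 0.65672846 -0.50086098 -1.32964072] [ 0.4773351  -0.02150011  0.19232036]
103 [ 0.62615888 -0.04389777] -3.5650149038795824
button 296.3020833333333 236.8125 96
102 [ 0.62777134 -0.04447442] -2.051246915345901
button 296.2421052631579 236.77894736842106 95
[('buddha', 2), ('holder', 0), ('tin', 0), ('mug', 16), ('dish', 0), ('cells', 0)]
```

View pics/n.png

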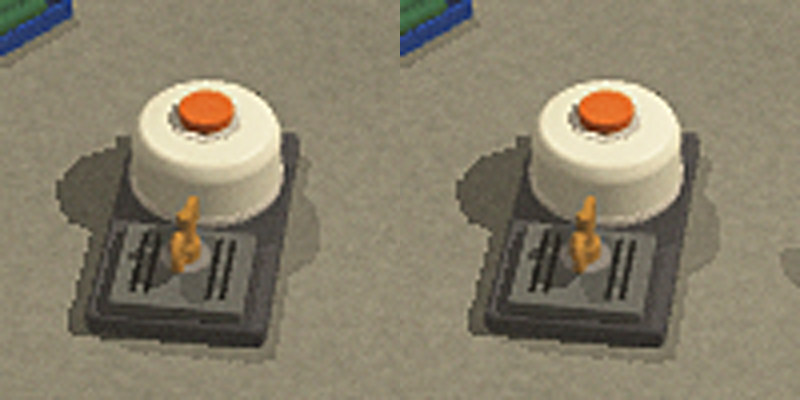

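Before (left) and after (right) look the same: the button is up, the lamp is in place, and the wings lie along its y axis after about one full turn. I hand in.

```bash
python3 -c "
from workcell import bot
print(bot.job_done())"
```

```text
the job is handed in; nothing more can be done
None
```

I turned the wing screw clockwise to its stop and then pressed and released the button. The job was handed in at about 32 s; no verdict was reported.

- **Screw:** It took three strokes with closed fingertips, about one full turn in all. At the end the force climbed from about 1.5 N to 6 N with the finger barely advancing, which I took as the stop. The last picture shows the wings along the lamp's y axis to within a few degrees.
- **Button:** I pressed to a fingertip height of 65 mm, where the force rose to 11 N, so it was fully down. In the last picture it is up again: its pixel centre matches the start to 0.1 px.
- **Lamp and other things:** The lamp shows no visible shift. The bystanders look unchanged between the first and last pictures. Only the mug area differed by 16 pixels; I did not look into that, but the arm never went near it.
- **Disagreement:** My wing-angle readings differed by a few degrees between cameras. At the start I read -10° from "top" and -3.6° from "scene". I read -2° from "scene" at the end, against an expected -6.4°. All of this is well inside the 17° tolerance.

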